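# Open the stock jar under the glaze stand's dust hood

### The arm

A 6-joint arm with a two-finger parallel gripper is mounted at the origin on a cart in front of the work surface, level with it; the furniture and walls round the work are solid. World frame = base frame: x ahead of the robot, y to its left, z up, the work surface at z = 0. Lengths are in mm, angles in degrees, forces in N, time in s.
With the tool pointing down it reaches from about 225 to 875 mm from the base axis. Payload 3.4 kg.
Tool frame: the origin (TCP) lies at the very end of the fingers, on their centre line; the grasp point (between the pads) lies 19 mm behind it; z points along the fingers, y is the line along which they close (so a half turn about z gives the same grasp; the last joint's range is limited). The gripper opens to 85 mm and grips with 20 to 120 N. Pads are 22 mm wide; open, the fingers measure 114 mm over their backs; the gripper's body (76 mm by 85 mm) begins 54 mm behind the grasp point. The pads swing forward as they close: fully open they stand 13 mm farther back than shut.
Start: joints at [60.734, 15.808, 86.224, -0, 77.962, -6.933], TCP at [218.521, 531.894, 231.328] pointing down, gripper open.
Joint ranges: [-165.64, 165.64], [-43.16, 119.46], [12.63, 154.43], [-67.54, 247.53], [6.08, 155.33], [-154.97, 154.97]. Speed limits (degrees/s): [147.25, 147.25, 180, 180, 180, 180].

### API

Orientations are given as [roll, pitch, yaw] about the fixed x, y, z axes, in that order (R = Rz(yaw) Ry(pitch) Rx(roll)).
In Python, from rig import r gives the robot as it stands. The module is installed in compiled form; this text tells all that it offers.
- The arm moves only by the tool step_arm, never from a script. Its argument "increments" is a list of rows, each an object with "jaw": the opening, from 0 (shut) to 1 (fully open); "dp": the shift along the world's x, y, z each as a share of 0.2 m, from -1 to 1, a list of three; "twist": the turn about the world's z as a share of pi rad, from -1 to 1. A call has 1 to 12 rows; each row shifts and turns the commanded pose from where the row before left it; what a row does not reach is not made up. A row lasts 1/8 s, in which the tool goes at most 62.5 mm and 10.7 degrees, less where a joint would pass 70% of its speed; a pose out of reach is approached as far as the arm can. A call with a number of a shift or a turn outside -1 to 1 is refused whole. A call with a gripper value outside its range is refused whole. The fingers move at their own pace and stop on an object; "squeeze" is the grip in N (left out, the last holds). Time passes only in rows, so rows that do not move let the fingers close. It gives the time, the measured TCP pose, the force, the opening and the grip force at its end, in the units of the state.
- r.observe(): the state, without advancing time (a new reading comes with each control period).
- r.grab_frame(name): name is "scene" or "top" or "wrist"; returns a dict with "img" (384x512x3 uint8, red, green, blue), "intrinsics" (3x3 intrinsics, pixels), "distortion" ([k1, k2, p1, p2, k3] as OpenCV has them; the pictures are not rectified), "extrinsics" (4x4, takes a point from world to camera coordinates); the wrist camera has in their place "tool_from_camera" (4x4, takes a point from camera to tool coordinates, whose origin is the TCP and whose axes are the flange's). Camera axes: x right, y up, looking along -z (the intrinsics and any distortion apply to the point x, -y, -z); pixel columns grow to the right and rows downward; lengths in mm; the calibration is good to about 2 mm. A picture is of the moment at which its call begins: read the wrist's pose just before it. There is no depth.
- r.finish_job(): hands the job in; it is judged then, once.
The state is a dict: "time": time; "joint_pos": joint angles; "joint_velocities": joint speeds; "effort": joint torques, N m; "tcp_pos": TCP position; "tool_rot": TCP orientation; "contact_force": force on the tool from outside, world axes, zero at the start; "ft_torque": the same for the moment, N m; "grip_width": finger opening in mm; "gripper_force": force on a finger pad.
Only numpy, scipy, OpenCV 4.12 (cv2) and the standard library are available. Lean on these libraries where they do the work, as an engineer would, in place of code of your own. Each camera call takes 0.05 s, during which the arm holds its last target. There are 200 camera calls.

### The job

Lift the glaze stand's clear dust hood, which has a bar on its front, and lay it gently back on its rests without letting it slam. Then grip the cap of the square stock jar, unscrew it anticlockwise just until the threads let go while the well braces the jar, lift it off without pulling the jar out of its well, and finish holding the cap level and still about 2 cm above the jar's mouth, so that it drips back into the jar. Leave the bottles and everything else where they stand.

Things in the scene. Friction and masses are not known exactly. Their poses are not given: they have to be found in the camera images.
- stand: Wooden glaze stand, fixed: block 90 (x) x 280 (y) x 60 mm tall with three square wells, 63 mm wide, floor 12 mm above the chest's top, at y = +90, 0, -90 mm. A base board reaches 80 mm behind the block and carries two rubber-topped hood rests, 49 mm tall. Origin: centre of the block's underside; x to the back, z up. Up to 0.15 rad askew.
- hood (a joint): Hinge of the clear dust hood: 0 = shut on the block, 1.58 rad (90.5 degrees) = lying back on its two rests, no further. Hood: clear plastic box 92 x 280 x 55 mm, about 0.35 kg, top at z = 116 mm when shut; its front swings up and back. Lightly damped: released below about 0.8 rad it falls shut, above it falls back on the rests; from upright that is a slam.
- hood_hinge (a point): Middle of the hood's hinge axis, just behind the block at (49, 0, 45) mm of the stand; the axis runs along the stand's y. It stays put when the hood turns.
- hood_bar (a point): Middle of the hood's handle, a round steel bar along the stand's y, 110 mm long, 11 mm thick, fixed only at its ends, 35 mm in front of the hood's front wall (about 30 mm gap). Shut, it lies 131 mm in front of the hinge axis, 45 mm above it. It swings with the hood and ends on top of it. It can turn between fingers closed lightly across it, so the tool may stay pointing down.
- jar: Square white stock jar, loose in any one of the three wells, 0.35 to 0.7 kg: body 60 x 60 mm, 64 mm tall, round neck 36 mm wide with a three-start lug thread and a springy seal on its rim. Origin: centre of its underside, z up, x along the stand's x. The well keeps it from turning, with 1.5 mm play each side, but it can be pulled up out of the well.
- jar_mouth (a point): Centre of the jar's mouth, at the top of the free seal: 92.5 mm above the jar's underside. The squeezed seal pushes the shut cap up with about 13 N, so the cap is stiff to turn at first (about 0.3 N m).
- cap: Black ribbed cap, 54 mm wide, 22 mm tall, 40 g. Origin: centre of its skirt's lower edge, z up; x along its pointer rib. Screwed tight: lower edge 71 mm above the jar's underside, x 0 to 0.18 rad anticlockwise of the jar's. Unscrews anticlockwise, rising 15 mm a turn; its lugs let go at about 72 degrees (1.25 rad) anticlockwise of the jar's x; lifted earlier it pulls the jar along.
- cap_pointer (a point): Outer end of the small raised pointer rib on the cap's top: 22 mm from the cap's axis along its x, 22 mm above its lower edge. Past about 95 degrees from the jar's x the lugs may run against the next thread.
- slim_bottle: Narrow squeeze bottle, 41 mm wide, 84 mm tall, in a well of the stand. Origin: centre of its underside. Leave it alone.
- wide_bottle: Wide squeeze bottle, 49 mm wide, 96 mm tall with its needle tip, in a well of the stand. Origin: centre of its underside. Leave it alone.
- mug: Hand-built glazed mug with a long curved neck for a handle, 130 x 189 x 128 mm, at the right. Origin: centre of its underside. Leave it alone.
- bowl: Plastic bowl, 142 mm across, 73 mm tall, at the right. Origin: centre of its underside. Leave it alone.
- tin: Flat closed tin box, 70 x 98 x 30 mm, at the left. Origin: centre of its underside. Leave it alone.
- bottle_a: Squeeze bottle standing on the top, 42 mm wide, 105 mm tall, at the left. Origin: centre of its underside. Leave it alone.
- bottle_b: Slim squeeze bottle standing on the top, 32 mm wide, 113 mm tall, at the left near the front edge. Origin: centre of its underside. Leave it alone.
- brush: Paint brush, 150 mm long, lying at the right near the front edge. Origin: centre of its underside. Leave it alone.

How it is judged:
By the outcome, as a careful person would: the job done as asked, in the order asked, and still so for the second after the job is handed in, while the arm keeps its last pose, push and grip.
It also fails if it takes over 58 s, if anything falls off the work surface, if the arm or the gripper's body presses on something with over 40 N, if the wrist force passes 120 N, or if a joint passes its speed limit or range.

## Working session

There is one attempt and no reset: what is moved stays moved. The work goes in short steps, Python scripts to look and compute and a tool call to move; the robot and the scene stay as the last step left them, time stands still between calls to the robot, and variables do not carry over. Pictures are saved under pics/ and viewed, at most 10 in all, crops included, and the job is handed in when it is done.

Besides the shell and the picture viewer there is one more tool, called as name([rows], argument=value, ...), one row to a line, values as JSON. step_arm: Moves the arm, as the interface text tells. Its arguments: {"type":"object","properties":{"increments":{"type":"array","items":{"type":"object","properties":{"jaw":{"type":"number"},"dp":{"type":"array","items":{"type":"number"}},"twist":{"type":"number"}}}},"squeeze":{"type":"number"}},"required":["increments"]}

```bash
mkdir -p pics; cat > h.py <<'E'
from rig import r
import numpy as np, cv2
def ray(f,px,T=None):
    K=np.array(f["intrinsics"],float);D=np.array(f["distortion"],float)
    p=cv2.undistortPoints(np.array([[px]],float),K,D)[0,0]
    d=np.array([p[0],-p[1],-1.])
    E=np.array(f["extrinsics"]) if "extrinsics" in f else np.linalg.inv(T)
    R=E[:3,:3];t=E[:3,3]
    return -R.T@t, R.T@d
def atz(f,px,z,T=None):
    c,d=ray(f,px,T); return c+d*(z-c[2])/d[2]
def proj(f,P):
    E=np.array(f["extrinsics"]);p=E[:3,:3]@np.array(P,float)+E[:3,3]
    K=np.array(f["intrinsics"],float);D=np.array(f["distortion"],float)
    q=cv2.projectPoints(np.array([[p[0],-p[1],-p[2]]]),np.zeros(3),np.zeros(3),K,D)[0]
    return q[0,0]
E
python3 - <<'E'
from h import *
import pickle
s=r.observe();print(s)
fr={n:r.grab_frame(n) for n in("scene","top")}
pickle.dump(fr,open("f0.pkl","wb"))
for n in fr: cv2.imwrite(f"pics/{n}0.png",cv2.resize(fr[n]["img"][:,:,::-1],(800,600),interpolation=cv2.INTER_CUBIC))
for n in fr: print(fr[n]["extrinsics"])
E
```

```text
{'time': 0.0, 'joint_pos': array([ 6.07326487e+01,  1.58488556e+01,  8.62937701e+01, -1.21172914e-03,
        7.79612995e+01, -6.93234156e+00]), 'joint_velocities': array([-0.03019514,  0.0508421 , -0.01627642,  0.06805466, -0.01387921,
       -0.03295009]), 'effort': array([-3.19619157e-04, -4.16772008e+01, -2.45813781e+01, -2.59153276e-04,
        1.07662805e-02,  2.06203464e-05]), 'tcp_pos': array([218.26925143, 531.41120884, 230.43750709]), 'tool_rot': array([-1.79896692e+02, -1.13675080e-02,  1.57665234e+02]), 'contact_force': array([ 0.19177798, -0.20271678, -0.6703382 ]), 'ft_torque': array([ 0.00121235,  0.06442176, -0.02937466]), 'gripper_force': 0.0, 'grip_width': 85.1496086794556}
[[ 6.39439705e-01 -7.68740321e-01 -1.24571963e-02 -3.25850557e+02]
 [ 4.01852831e-01  3.20361003e-01  8.57836307e-01 -2.78699039e+02]
 [-6.55462559e-01 -5.53540555e-01  5.13772020e-01 -9.69465345e+02]
 [ 0.00000000e+00  0.00000000e+00  0.00000000e+00  1.00000000e+00]]
[[-1.07389657e-02 -9.99696313e-01  2.21800931e-02 -3.34331619e+01]
 [ 9.95350769e-01 -8.56379311e-03  9.59349175e-02 -5.03147770e+02]
 [-9.57158376e-02  2.31072145e-02  9.95140460e-01 -1.30149470e+03]
 [ 0.00000000e+00  0.00000000e+00  0.00000000e+00  1.00000000e+00]]
```

View pics/scene0.png

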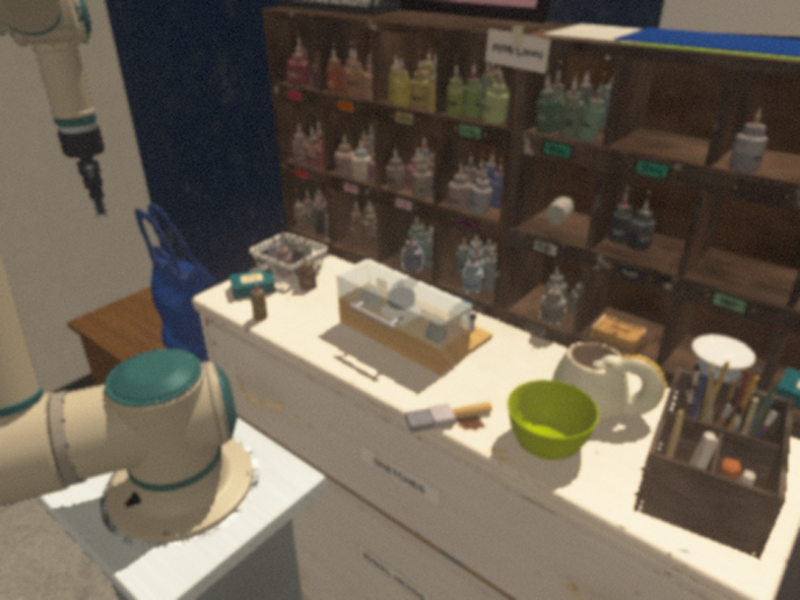

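View pics/top0.png

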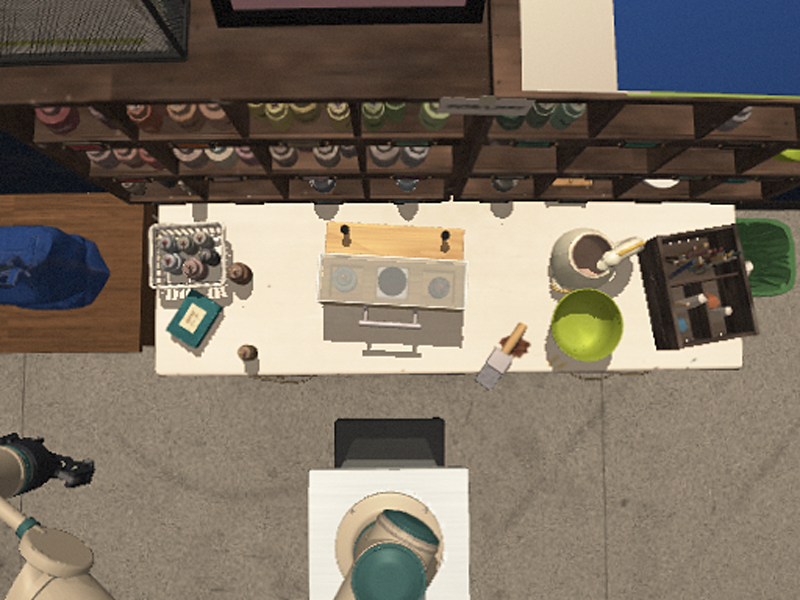

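The stand sits around top px (390,280), with the bar near (390,322) at 800x600 scale. The black cap is in the middle well. I'll zoom in on it.

```bash
python3 - <<'E'
from h import *
import pickle
fr=pickle.load(open("f0.pkl","rb"))
im=fr["top"]["img"][135:235,195:305,::-1]
cv2.imwrite("pics/topc.png",cv2.resize(im,None,fx=6,fy=6,interpolation=cv2.INTER_CUBIC))
E
```

```text
(no output)
```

View pics/topc.png

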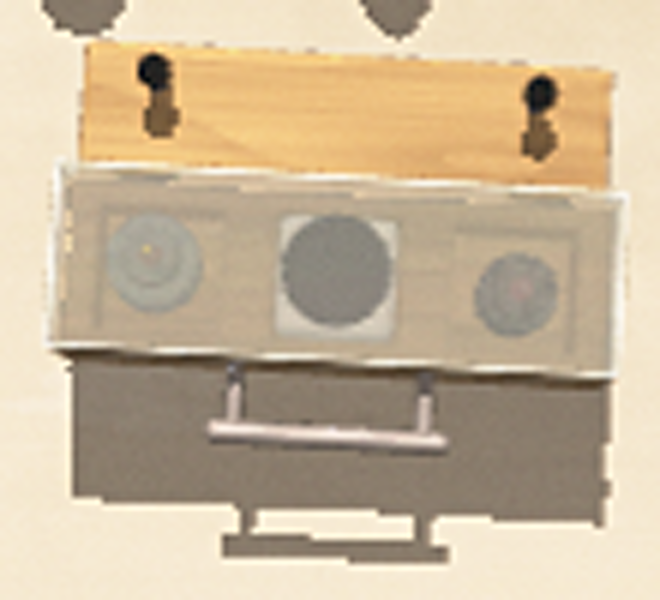

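The crop shows the hood-top corners at (62,162), (627,195), (50,345) and (615,378). The bar runs from (210,430) to (447,443), and the cap centre is at (336,270).

```bash
python3 - <<'E'
from h import *
import pickle
f=pickle.load(open("f0.pkl","rb"))["top"]
g=lambda u,v,z: atz(f,(195+(u+.5)/6-.5,135+(v+.5)/6-.5),z)
BL,BR,FL,FR=[g(u,v,116) for u,v in((62,162),(627,195),(50,345),(615,378))]
print(BL,BR,FL,FR,"sizes",np.linalg.norm(BL-BR),np.linalg.norm(BL-FL))
for a,b in((BL,BR),(FL,FR)): d=a-b;print("yaw",np.degrees(np.arctan2(-d[0],d[1])))
a,b=g(210,430,90),g(447,443,90);d=a-b
print("bar",a,b,(a+b)/2,np.linalg.norm(d),np.degrees(np.arctan2(-d[0],d[1])))
print("hoodtopcentre",(BL+BR+FL+FR)/4)
print("cap",g(336,270,105), "rests",g(155,70,49),g(541,93,49))
print("baseboard", g(88,42,10),g(612,72,10))
E
```

```text
[568.11239333 121.43265349 116.        ] [ 549.83286124 -152.99633023  116.        ] [479.05445045 127.04099612 116.        ] [ 460.6394145  -145.40225258  116.        ] sizes 275.03710368171096 89.23435827313152
yaw -3.810804489083599
yaw -3.8668655433264947
bar [438.69912398  51.37142863  90.        ] [431.2061067  -64.92551373  90.        ] [434.95261534  -6.77704255  90.        ] 116.53808008771834 -3.686474175476932
hoodtopcentre [514.40977988 -12.4812333  116.        ]
cap [515.49157773 -11.11082234 105.        ] rests [626.00432366  80.84967321  49.        ] [ 612.65130108 -117.58516166   49.        ]
baseboard [648.88618381 118.99811562  10.        ] [ 630.88247266 -158.90763287   10.        ]
```

step_arm([
  {"dp":[0.098,-0.2445,0],"twist":-0.0361,"jaw":0.27},
  {"dp":[0.098,-0.2445,0],"twist":-0.0361,"jaw":0.27},
  {"dp":[0.098,-0.2445,0],"twist":-0.0361,"jaw":0.27},
  {"dp":[0.098,-0.2445,0],"twist":-0.0361,"jaw":0.27},
  {"dp":[0.098,-0.2445,0],"twist":-0.0361,"jaw":0.27},
  {"dp":[0.098,-0.2445,0],"twist":-0.0361,"jaw":0.27},
  {"dp":[0.098,-0.2445,0],"twist":-0.0361,"jaw":0.27},
  {"dp":[0.098,-0.2445,0],"twist":-0.0361,"jaw":0.27},
  {"dp":[0.098,-0.2445,0],"twist":-0.0361,"jaw":0.27},
  {"dp":[0.098,-0.2445,0],"twist":-0.0361,"jaw":0.27},
  {"dp":[0.098,-0.2445,0],"twist":-0.0361,"jaw":0.27},
  {"dp":[0,0,0],"twist":0,"jaw":0.27},
], squeeze=25)

```text
time: 1.6
tcp_pos: [435.3, -9.2, 231.0]
tool_rot: [180.0, 0.1, 85.9]
contact_force: [-0.1, 0.6, -1.5]
grip_width: 22.8
gripper_force: 0.0
```

```bash
cat >> h.py <<'E'
from scipy.spatial.transform import Rotation as Ro
def wrist():
    s=r.observe();f=r.grab_frame("wrist")
    B=np.eye(4);B[:3,:3]=Ro.from_euler("xyz",s["tool_rot"],degrees=True).as_matrix();B[:3,3]=s["tcp_pos"]
    T=B@np.array(f["tool_from_camera"]); f["extrinsics"]=np.linalg.inv(T)
    return s,f
E
python3 - <<'E'
from h import *
import pickle
s,f=wrist();pickle.dump(f,open("w1.pkl","wb"));print(f["tool_from_camera"]);print(s["tcp_pos"],s["tool_rot"],s["grip_width"],s["contact_force"],s["time"])
cv2.imwrite("pics/w1.png",cv2.resize(f["img"][:,:,::-1],(800,600),interpolation=cv2.INTER_CUBIC))
for P in((434,-6.7,90),(437.6,48,90),(430.4,-61.6,90)):print(proj(f,P)*800/512)
E
```

```text
[[-1.13024693e-04  9.51659920e-01  3.07153681e-01  7.92825430e+01]
 [ 9.99999993e-01  9.84762102e-05  6.28637414e-05 -3.85317778e-01]
 [ 2.95775726e-05  3.07153686e-01 -9.51659925e-01 -1.42928964e+02]
 [ 0.00000000e+00  0.00000000e+00  0.00000000e+00  1.00000000e+00]]
[435.31076381  -9.15775549 230.95941663] [1.79992594e+02 6.31665458e-02 8.58728143e+01] 22.808794239371093 [-0.08677543  0.55861437 -1.46131368] 1.6
[393.01334889 272.18696246]
[392.24631259 173.57813201]
[393.7317081  360.74401263]
```

View pics/w1.png

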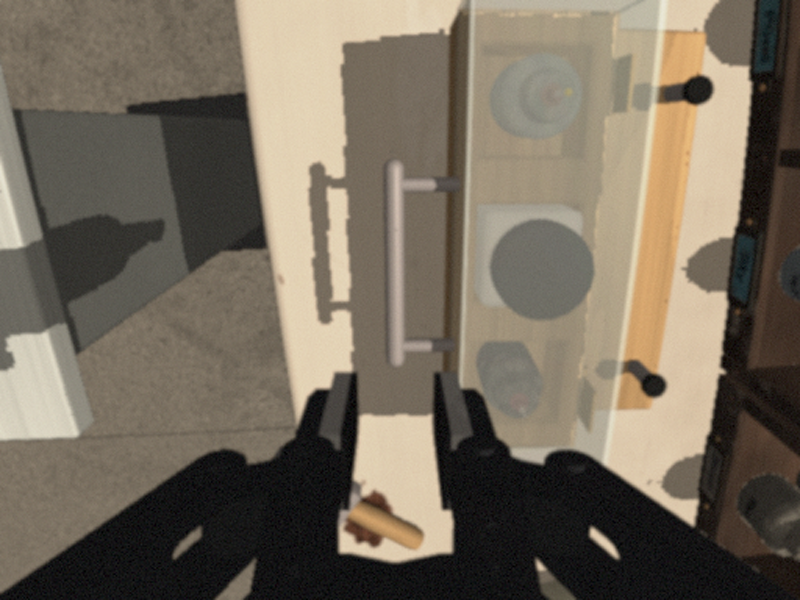

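The bar spans (396,162) to (397,364). It matches the estimate within a few mm, so x is about 436. I'm descending around it.

step_arm([
  {"dp":[0.0035,0.015,-0.15],"twist":0,"jaw":0.27},
  {"dp":[0,0,-0.15],"twist":0,"jaw":0.27},
  {"dp":[0,0,-0.15],"twist":0,"jaw":0.27},
  {"dp":[0,0,-0.15],"twist":0,"jaw":0.27},
  {"dp":[0,0,-0.1],"twist":0,"jaw":0.27},
  {"dp":[0,0,-0.1],"twist":0,"jaw":0.27},
  {"dp":[0,0,0],"twist":0,"jaw":0.27},
])

```text
time: 2.52
tcp_pos: [434.0, -1.4, 72.0]
tool_rot: [-180.0, -0.0, 86.3]
contact_force: [-2.5, 0.2, 5.9]
grip_width: 23.2
gripper_force: 3.4
```

step_arm([
  {"dp":[0,0,0],"twist":0,"jaw":0.05},
  {"dp":[0,0,0],"twist":0,"jaw":0.05},
  {"dp":[0,0,0],"twist":0,"jaw":0.05},
  {"dp":[0,0,0],"twist":0,"jaw":0.05},
], squeeze=25)

```text
time: 3.02
tcp_pos: [435.3, -1.6, 71.8]
tool_rot: [179.9, -0.1, 86.2]
contact_force: [0.1, 5.9, 7.2]
grip_width: 10.1
gripper_force: 24.8
```

```bash
python3 - <<'E'
import numpy as np
f=np.array([0,2,5,10,16,22,28,34,40,45,50,55,60,65,70,74,78,81,84,86,88,89.5,90.5])
a=np.radians(np.degrees(np.arctan2(45,-131))-f);R=np.hypot(45,131)
x=R*np.cos(a);z=R*np.sin(a)
for i in range(1,len(f)):
    d=x[i]-x[i-1];print(f[i],[round(d*.9978/200,4),round(-d*.0663/200,4),round((z[i]-z[i-1])/200,4)], round(x[i]-x[0],1),round(z[i]-z[0],1))
E
```

```text
2.0 [np.float64(0.0082), np.float64(-0.0005), np.float64(0.0227)] 1.7 4.5
5.0 [np.float64(0.0138), np.float64(-0.0009), np.float64(0.0335)] 4.4 11.2
10.0 [np.float64(0.0269), np.float64(-0.0018), np.float64(0.0541)] 9.8 22.1
16.0 [np.float64(0.0383), np.float64(-0.0025), np.float64(0.0615)] 17.5 34.4
22.0 [np.float64(0.0445), np.float64(-0.003), np.float64(0.0572)] 26.4 45.8
28.0 [np.float64(0.0502), np.float64(-0.0033), np.float64(0.0522)] 36.5 56.2
34.0 [np.float64(0.0554), np.float64(-0.0037), np.float64(0.0466)] 47.6 65.6
40.0 [np.float64(0.0599), np.float64(-0.004), np.float64(0.0406)] 59.6 73.7
45.0 [np.float64(0.053), np.float64(-0.0035), np.float64(0.0289)] 70.2 79.5
50.0 [np.float64(0.0553), np.float64(-0.0037), np.float64(0.0241)] 81.3 84.3
55.0 [np.float64(0.0572), np.float64(-0.0038), np.float64(0.0192)] 92.7 88.1
60.0 [np.float64(0.0586), np.float64(-0.0039), np.float64(0.0141)] 104.5 90.9
65.0 [np.float64(0.0596), np.float64(-0.004), np.float64(0.009)] 116.4 92.7
70.0 [np.float64(0.0602), np.float64(-0.004), np.float64(0.0037)] 128.5 93.5
74.0 [np.float64(0.0482), np.float64(-0.0032), np.float64(-0.0008)] 138.1 93.3
78.0 [np.float64(0.0481), np.float64(-0.0032), np.float64(-0.0042)] 147.8 92.5
81.0 [np.float64(0.0358), np.float64(-0.0024), np.float64(-0.0053)] 155.0 91.4
84.0 [np.float64(0.0355), np.float64(-0.0024), np.float64(-0.0072)] 162.1 90.0
86.0 [np.float64(0.0234), np.float64(-0.0016), np.float64(-0.0058)] 166.8 88.8
88.0 [np.float64(0.0232), np.float64(-0.0015), np.float64(-0.0066)] 171.4 87.5
89.5 [np.float64(0.0172), np.float64(-0.0011), np.float64(-0.0055)] 174.9 86.4
90.5 [np.float64(0.0114), np.float64(-0.0008), np.float64(-0.0039)] 177.1 85.6
```

step_arm([
  {"dp":[0.008,-0.0005,0.0227],"twist":0,"jaw":0.05},
  {"dp":[0.0138,-0.001,0.0335],"twist":0,"jaw":0.05},
  {"dp":[0.027,-0.002,0.054],"twist":0,"jaw":0.05},
  {"dp":[0.0383,-0.0025,0.0615],"twist":0,"jaw":0.05},
  {"dp":[0.0445,-0.003,0.0572],"twist":0,"jaw":0.05},
  {"dp":[0.0502,-0.0033,0.0522],"twist":0,"jaw":0.05},
])

```text
time: 3.78
tcp_pos: [467.7, -3.7, 126.6]
tool_rot: [-179.5, -0.2, 86.2]
contact_force: [-2.9, 5.0, -1.9]
grip_width: 9.9
gripper_force: 24.3
```

step_arm([
  {"dp":[0.0554,-0.0037,0.0466],"twist":0,"jaw":0.05},
  {"dp":[0.06,-0.004,0.0406],"twist":0,"jaw":0.05},
  {"dp":[0.053,-0.0035,0.0289],"twist":0,"jaw":0.05},
  {"dp":[0.0553,-0.0037,0.0241],"twist":0,"jaw":0.05},
  {"dp":[0.0572,-0.0038,0.0192],"twist":0,"jaw":0.05},
  {"dp":[0.0586,-0.0039,0.0141],"twist":0,"jaw":0.05},
])

```text
time: 4.53
tcp_pos: [537.5, -8.3, 162.9]
tool_rot: [-179.8, -0.1, 86.2]
contact_force: [-1.2, 4.3, 1.7]
grip_width: 9.9
gripper_force: 25.9
```

```bash
python3 - <<'E'
from h import *
f=r.grab_frame("scene");im=f["img"][130:270,180:370,::-1]
cv2.imwrite("pics/s2.png",cv2.resize(im,None,fx=4,fy=4,interpolation=cv2.INTER_CUBIC))
s=r.observe();print(s["tcp_pos"],s["contact_force"],s["grip_width"])
E
```

```text
[540.15333349  -8.47173318 163.17260008] [-0.41329091  4.88869266  6.09186431] 9.657219319881753
```

View pics/s2.png

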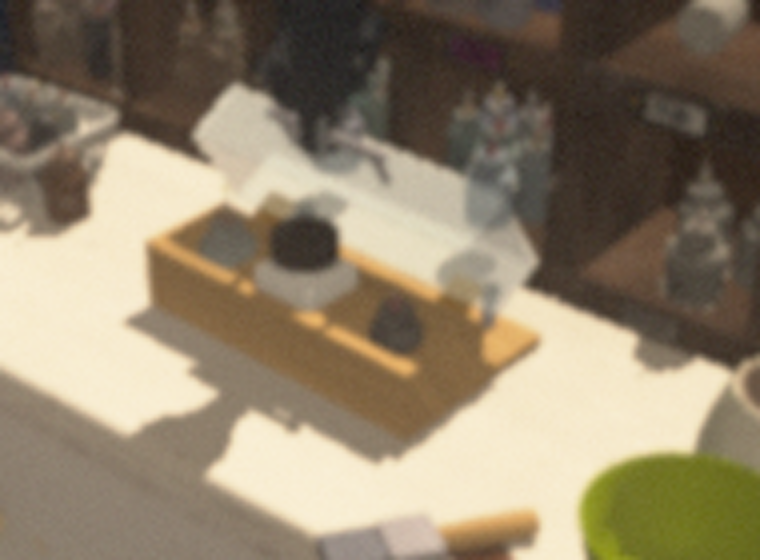

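The hood is about 60° open, with the gripper still on the bar near (330,150). I'll continue slowly.

step_arm([
  {"dp":[0.0596,-0.004,0.009],"twist":0,"jaw":0.05},
  {"dp":[0.0602,-0.004,0.0037],"twist":0,"jaw":0.05},
  {"dp":[0.0482,-0.0032,-0.0008],"twist":0,"jaw":0.05},
  {"dp":[0.0481,-0.0032,-0.0042],"twist":0,"jaw":0.05},
  {"dp":[0.0358,-0.0024,-0.0053],"twist":0,"jaw":0.05},
  {"dp":[0.0355,-0.0024,-0.0072],"twist":0,"jaw":0.05},
  {"dp":[0,0,0],"twist":0,"jaw":0.05},
  {"dp":[0,0,0],"twist":0,"jaw":0.05},
])

```text
time: 5.58
tcp_pos: [596.1, -12.2, 160.8]
tool_rot: [-179.9, -0.1, 86.2]
contact_force: [-0.5, 6.1, 0.3]
grip_width: 9.9
gripper_force: 26.6
```

step_arm([
  {"dp":[0.0117,-0.0008,-0.0029],"twist":0,"jaw":0.05},
  {"dp":[0.0117,-0.0008,-0.0029],"twist":0,"jaw":0.05},
  {"dp":[0.0116,-0.0008,-0.0033],"twist":0,"jaw":0.05},
  {"dp":[0.0116,-0.0008,-0.0033],"twist":0,"jaw":0.05},
  {"dp":[0.0086,-0.0006,-0.0028],"twist":0,"jaw":0.05},
  {"dp":[0.0086,-0.0006,-0.0028],"twist":0,"jaw":0.05},
  {"dp":[0,0,0],"twist":0,"jaw":0.05},
  {"dp":[0,0,0],"twist":0,"jaw":0.05},
])

```text
time: 6.58
tcp_pos: [608.8, -13.2, 157.1]
tool_rot: [-179.9, -0.1, 86.2]
contact_force: [0.2, 5.3, -0.3]
grip_width: 10.1
gripper_force: 26.7
```

step_arm([
  {"dp":[0.006,-0.0004,-0.002],"twist":0,"jaw":0.05},
  {"dp":[0.006,-0.0004,-0.002],"twist":0,"jaw":0.05},
  {"dp":[0,0,0],"twist":0,"jaw":0.05},
  {"dp":[0,0,0],"twist":0,"jaw":0.05},
])

```text
time: 7.08
tcp_pos: [611.0, -13.4, 156.3]
tool_rot: [-179.9, -0.1, 86.2]
contact_force: [0.2, 6.9, 0.6]
grip_width: 9.7
gripper_force: 26.8
```

step_arm([
  {"dp":[0.006,-0.0004,-0.002],"twist":0,"jaw":0.05},
  {"dp":[0.006,-0.0004,-0.002],"twist":0,"jaw":0.05},
  {"dp":[0,0,0],"twist":0,"jaw":0.05},
  {"dp":[0,0,0],"twist":0,"jaw":0.05},
])

```text
time: 7.58
tcp_pos: [612.0, -13.4, 156.1]
tool_rot: [-179.7, -0.1, 86.2]
contact_force: [-3.2, 6.4, 4.2]
grip_width: 9.8
gripper_force: 27.0
```

The hood is on its rests: it stopped at the expected travel and a reaction force appeared. Now I'll release and rise.

step_arm([
  {"dp":[0,0,0],"twist":0,"jaw":0.15},
  {"dp":[0,0,0],"twist":0,"jaw":0.25},
  {"dp":[0,0,0],"twist":0,"jaw":0.27},
  {"dp":[0,0,0.08],"twist":0,"jaw":0.27},
  {"dp":[0,0,0.15],"twist":0,"jaw":0.27},
  {"dp":[0,0,0.15],"twist":0,"jaw":0.27},
  {"dp":[-0.2,0,0.1],"twist":0,"jaw":0.5},
  {"dp":[-0.25,0,0],"twist":0,"jaw":0.85},
  {"dp":[-0.25,0,0],"twist":0,"jaw":0.85},
  {"dp":[0,0,0],"twist":0,"jaw":0.85},
  {"dp":[0,0,0],"twist":0,"jaw":0.85},
])

```text
time: 8.95
tcp_pos: [475.3, -15.3, 253.5]
tool_rot: [179.8, 0.0, 86.2]
contact_force: [0.1, -0.6, 0.0]
grip_width: 72.7
gripper_force: 0.0
```

```bash
python3 - <<'E'
from h import *
import pickle
s,f=wrist();t=r.grab_frame("top");pickle.dump((f,t),open("w3.pkl","wb"));print(s["tcp_pos"],s["tool_rot"],s["grip_width"],s["contact_force"],s["time"])
a=cv2.resize(f["img"][:,:,::-1],(800,600),interpolation=cv2.INTER_CUBIC)
cv2.imwrite("pics/w3.png",a)
print([proj(f,P)*800/512 for P in((515,-12,105),(515,-12,76))])
E
```

```text
[475.32395397 -15.32150253 253.46889746] [1.79782237e+02 2.76783161e-02 8.61756264e+01] 72.65149020860191 [ 0.07984592 -0.59604432  0.02638114] 8.95
[array([462.55432565, 262.89862753]), array([456.68428693, 251.69478913])]
```

View pics/w3.png

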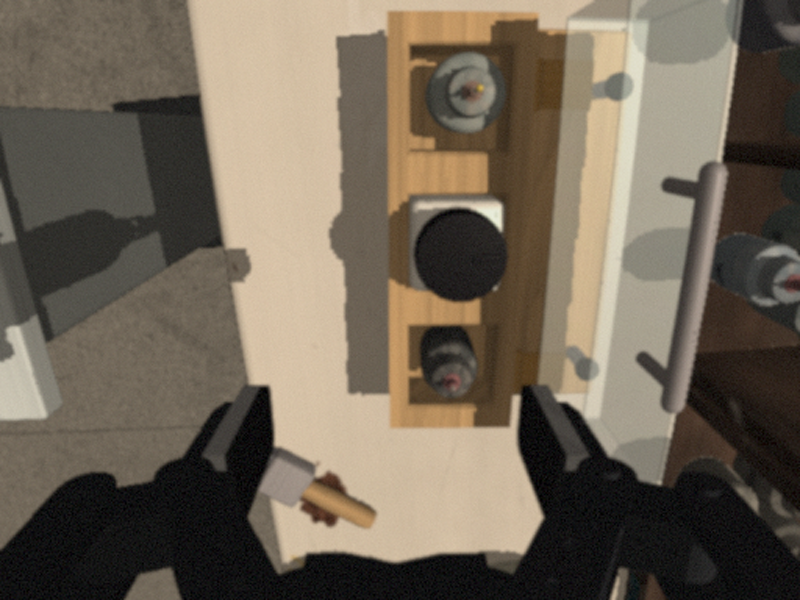

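The jar is in the middle well, with the cap centred at (461,254). The hood is lying back with its bar at right, and both bottles are undisturbed. I'll go closer over the cap.

step_arm([
  {"dp":[0.1,0.02,-0.1],"twist":0,"jaw":0.82},
  {"dp":[0.1,0.02,-0.15],"twist":0,"jaw":0.82},
  {"dp":[0,0,-0.15],"twist":0,"jaw":0.82},
  {"dp":[0,0,0],"twist":0,"jaw":0.82},
  {"dp":[0,0,0],"twist":0,"jaw":0.82},
])

```text
time: 9.68
tcp_pos: [515.4, -7.2, 172.8]
tool_rot: [179.9, 0.0, 86.2]
contact_force: [0.0, 0.3, 0.8]
grip_width: 70.4
gripper_force: 0.0
```

```bash
python3 - <<'E'
from h import *
import pickle
f,t=pickle.load(open("w3.pkl","rb"))
print("far wrist",atz(f,(461*.64,254*.64),105),atz(f,(456*.64,244.5*.64),76))
s,f=wrist();pickle.dump(f,open("w4.pkl","wb"));print(s["tcp_pos"],s["tool_rot"],s["grip_width"],s["contact_force"],s["time"])
im=f["img"][:,:,::-1].astype(float)
im=np.clip(255*(im/255)**0.45,0,255).astype(np.uint8)
cv2.imwrite("pics/w4.png",cv2.resize(im,(800,600),interpolation=cv2.INTER_CUBIC))
print([proj(f,P)*800/512 for P in((515,-12,105),(515,-6,105))])
E
```

```text
far wrist [514.25100178  -6.65313206 105.        ] [514.7156838   -7.32883442  76.        ]
[515.35265629  -7.16015657 172.79586276] [1.79925958e+02 4.74837046e-03 8.61887674e+01] 70.41876243606741 [0.04198414 0.2678648  0.76971412] 9.675
[array([395.59359717, 332.20890479]), array([394.67738066, 319.36106796])]
```

View pics/w4.png

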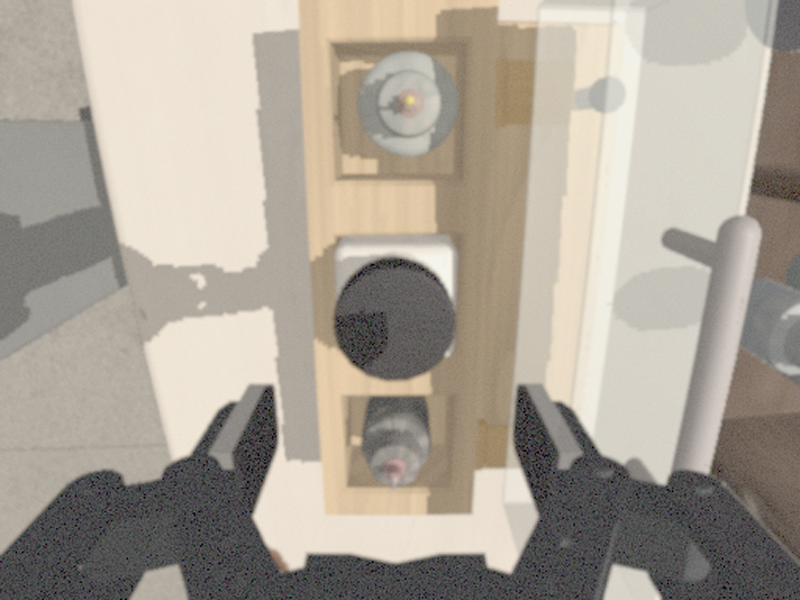

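The cap centre (395,319) gives (515,-6), which agrees with the far wrist view. Next I'll enhance the cap to find its pointer.

```bash
python3 - <<'E'
from h import *
import pickle
f=pickle.load(open("w4.pkl","rb"))
im=np.mean([f["img"]]+[r.grab_frame("wrist")["img"] for _ in range(12)],0)
c=im[158:250,205:300].mean(2)
lo,hi=np.percentile(c[20:75,20:75],[1,99]);print(lo,hi)
c=np.clip((c-lo)/(hi-lo)*220+15,0,255).astype(np.uint8)
cv2.imwrite("pics/cap.png",cv2.resize(c,None,fx=6,fy=6,interpolation=cv2.INTER_CUBIC))
E
```

```text
10.672820512820513 32.437948717948665
```

View pics/cap.png

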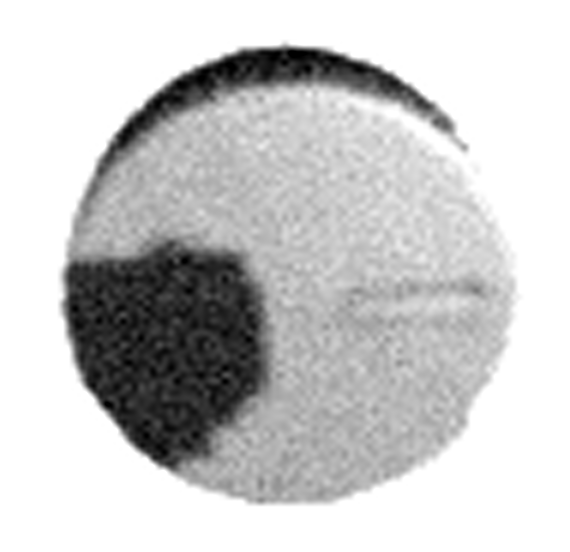

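The pointer rib runs from (345,305) to (487,297), and the top-face centre is at (293,294).

```bash
python3 - <<'E'
from h import *
import pickle
f=pickle.load(open("w4.pkl","rb"))
g=lambda u,v:atz(f,(205+(u+.5)/6-.5,158+(v+.5)/6-.5),105)
c,i,o=g(293,294),g(345,303),g(487,297)
print(c,i,o)
for d in(o-c,o-i):print(np.linalg.norm(d),np.degrees(np.arctan2(d[1],d[0])))
print(g(70,294),g(515,294),g(293,85),g(293,503)); print(r.observe()["time"])
E
```

```text
[515.45163376  -7.62014892 105.        ] [521.25912983  -9.10313659 105.        ] [537.3563138   -9.46464317 105.        ]
21.98220113068509 -4.813264195830819
16.101242769435874 -1.2865181935484227
[490.26028633  -5.93720307 105.        ] [540.53836527  -9.3171463  105.        ] [517.0623789   16.73719362 105.        ] [513.72261435 -33.77676794 105.        ]
10.325
```

step_arm([
  {"dp":[0,0,-0.12],"twist":0,"jaw":0.82},
  {"dp":[0,0,-0.12],"twist":0,"jaw":0.82},
  {"dp":[0,0,-0.1],"twist":0,"jaw":0.82},
  {"dp":[0,0,-0.08],"twist":0,"jaw":0.82},
  {"dp":[0,0,-0.04],"twist":0,"jaw":0.82},
  {"dp":[0,0,0],"twist":0,"jaw":0.82},
  {"dp":[0,0,0],"twist":0,"jaw":0.82},
])

```text
time: 11.2
tcp_pos: [514.7, -7.1, 80.7]
tool_rot: [179.9, 0.0, 86.2]
contact_force: [0.2, 0.4, 0.3]
grip_width: 70.0
gripper_force: 0.0
```

step_arm([
  {"dp":[0.003,0,-0.015],"twist":0,"jaw":0.82},
  {"dp":[0,0,0],"twist":0,"jaw":0.7},
  {"dp":[0,0,0],"twist":0,"jaw":0.55},
  {"dp":[0,0,0],"twist":0,"jaw":0.55},
  {"dp":[0,0,0],"twist":0,"jaw":0.55},
], squeeze=60)

```text
time: 11.82
tcp_pos: [515.0, -7.0, 77.6]
tool_rot: [180.0, 0.0, 86.2]
contact_force: [-1.6, 0.8, 5.4]
grip_width: 51.7
gripper_force: 62.2
```

step_arm([
  {"dp":[0,0,0.001],"twist":0.0278,"jaw":0.55},
  {"dp":[0,0,0.001],"twist":0.0278,"jaw":0.55},
  {"dp":[0,0,0.001],"twist":0.0278,"jaw":0.55},
  {"dp":[0,0,0.001],"twist":0.0278,"jaw":0.55},
  {"dp":[0,0,0.001],"twist":0.0278,"jaw":0.55},
  {"dp":[0,0,0.001],"twist":0.0278,"jaw":0.55},
  {"dp":[0,0,0],"twist":0,"jaw":0.55},
])

```text
time: 12.7
tcp_pos: [515.2, -7.0, 78.7]
tool_rot: [179.9, 0.0, 116.2]
contact_force: [0.5, 0.7, 4.9]
grip_width: 51.5
gripper_force: 62.2
```

```bash
cat > cv.py <<'E'
from h import *
import sys
def look(name,n=10):
    s,f=wrist();im=np.mean([f["img"]]+[r.grab_frame("wrist")["img"] for _ in range(n)],0)
    g=im.mean(2);g=np.clip(255*(g/255)**0.5*1.0,0,255);big=np.clip((im.mean(2)-8)*6,0,255)
    cv2.imwrite("pics/"+name,cv2.resize(np.hstack([g[150:390,150:350],big[150:390,150:350]]).astype(np.uint8),None,fx=2,fy=2,interpolation=cv2.INTER_CUBIC))
    print(s["time"],s["tcp_pos"],s["tool_rot"],s["contact_force"],s["ft_torque"],s["grip_width"]);return f
E
python3 -c "
from h import *
s=r.observe();print(s['tcp_pos'],s['tool_rot'],s['contact_force'],s['ft_torque'],s['grip_width'])"
```

```text
[515.23343774  -6.9554493   78.68779631] [1.79928110e+02 2.79410282e-02 1.16153258e+02] [0.50098322 0.67017121 4.94799415] [ 0.09026234 -0.01721131  0.05990281] 51.45921109074958
```

step_arm([
  {"dp":[0,0,0.001],"twist":0.0278,"jaw":0.55},
  {"dp":[0,0,0.001],"twist":0.0278,"jaw":0.55},
  {"dp":[0,0,0.001],"twist":0.0278,"jaw":0.55},
  {"dp":[0,0,0.001],"twist":0.0278,"jaw":0.55},
  {"dp":[0,0,0.001],"twist":0.0278,"jaw":0.55},
  {"dp":[0,0,0.001],"twist":0.0278,"jaw":0.55},
  {"dp":[0,0,0.001],"twist":0.0278,"jaw":0.55},
  {"dp":[0,0,0.001],"twist":0.0278,"jaw":0.55},
  {"dp":[0,0,0.001],"twist":0.0278,"jaw":0.55},
  {"dp":[0,0,0.001],"twist":0.0278,"jaw":0.55},
  {"dp":[0,0,0],"twist":0,"jaw":0.55},
  {"dp":[0,0,0],"twist":0,"jaw":0.55},
])

```text
time: 14.2
tcp_pos: [514.0, -7.4, 79.9]
tool_rot: [-179.9, -0.1, 166.2]
contact_force: [-1.5, -1.9, 1.2]
grip_width: 51.4
gripper_force: 62.2
```

```bash
python3 -c "
from cv import *
look('w5.png',6)"
```

```text
14.2 [514.04356453  -7.39544619  79.91561847] [-1.79949560e+02 -7.60399176e-02  1.66162052e+02] [-1.46471019 -1.90941811  1.17686292] [-0.37179724  0.22043031 -0.02732026] 51.425477703600784
```

View pics/w5.png

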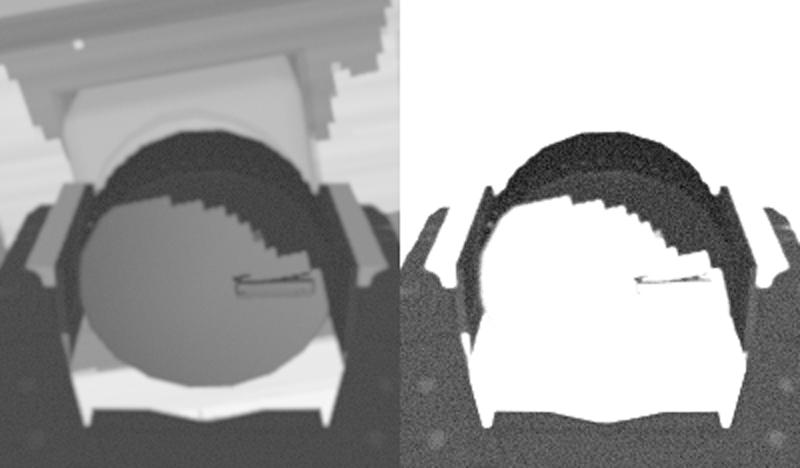

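The pointer, (235,285) to (313,284), has turned with the gripper, so the cap is about 80° from the stand's x. I'll lift slowly and watch the force.

step_arm([
  {"dp":[0,0,0.008],"twist":0,"jaw":0.55},
  {"dp":[0,0,0.008],"twist":0,"jaw":0.55},
  {"dp":[0,0,0.008],"twist":0,"jaw":0.55},
  {"dp":[0,0,0.008],"twist":0,"jaw":0.55},
  {"dp":[0,0,0],"twist":0,"jaw":0.55},
  {"dp":[0,0,0],"twist":0,"jaw":0.55},
])

```text
time: 15.3
tcp_pos: [514.5, -6.8, 86.7]
tool_rot: [180.0, -0.0, 166.2]
contact_force: [-2.6, 0.3, -0.1]
grip_width: 51.7
gripper_force: 62.6
```

```bash
python3 -c "
from h import *
s=r.observe();print(s['tcp_pos'],s['tool_rot'],s['contact_force'],s['ft_torque'],s['grip_width'])"
```

```text
[514.49597442  -6.82551275  86.74274587] [ 1.79980720e+02 -2.34372371e-02  1.66246972e+02] [-2.61008769  0.33815598 -0.08813019] [-0.00096026  0.35384283 -0.01666317] 51.68743225794158
```

No jar weight shows, so the threads are free. I'm lifting to the final height.

step_arm([
  {"dp":[0,0,0.02],"twist":0,"jaw":0.55},
  {"dp":[0,0,0.03],"twist":0,"jaw":0.55},
  {"dp":[0,0,0.03],"twist":0,"jaw":0.55},
  {"dp":[0,0,0.03],"twist":0,"jaw":0.55},
  {"dp":[0,0,0.03],"twist":0,"jaw":0.55},
  {"dp":[0,0,0.0175],"twist":0,"jaw":0.55},
  {"dp":[0,0,0],"twist":0,"jaw":0.55},
  {"dp":[0,0,0],"twist":0,"jaw":0.55},
  {"dp":[0,0,0],"twist":0,"jaw":0.55},
  {"dp":[0,0,0],"twist":0,"jaw":0.55},
])

```text
time: 16.55
tcp_pos: [514.6, -7.0, 118.0]
tool_rot: [180.0, -0.0, 166.3]
contact_force: [-0.3, 0.7, 0.8]
grip_width: 51.6
gripper_force: 62.6
```

```bash
python3 - <<'E'
from h import *
s=r.observe();print(s['tcp_pos'],s['tool_rot'],s['contact_force'],s['ft_torque'],s['grip_width'])
a=r.grab_frame("scene")["img"][145:250,205:325,::-1]
t=r.grab_frame("wrist")["img"][100:384,130:370,::-1]
o=np.hstack([cv2.resize(a,None,fx=3.4,fy=3.4,interpolation=cv2.INTER_CUBIC)[:355],cv2.resize(t,None,fx=1.25,fy=1.25)[:355]])
cv2.imwrite("pics/fin.png",o);print(o.shape)
E
```

```text
[514.61298901  -7.00780582 117.99685715] [ 1.79996396e+02 -2.26616734e-02  1.66251715e+02] [-0.25695752  0.70156887  0.84578763] [0.03105244 0.03790049 0.03713975] 51.599873709305484
(355, 708, 3)
```

View pics/fin.png

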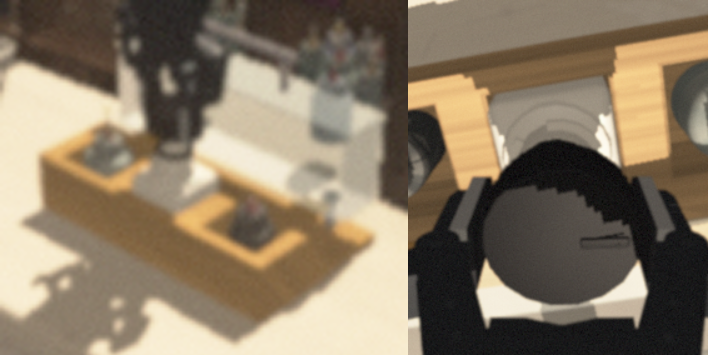

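The jar is seated in its well with the neck bare, and the cap is level in the fingers above it (right view, centre about (560,235)). The hood is lying back. I'm handing in.

```bash
python3 -c "
from rig import r
print(r.finish_job())"
```

```text
the job is handed in; nothing more can be done
None
```

I handed the job in at about 17 s: the hood lies back on its rests without a slam, the cap is unscrewed and held level about 2 cm above the jar's mouth, and the jar is still in its well; no verdict came back.

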